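Push the plug out of the pump ring and put it in the tin

ROBOT

A 6-joint arm with a two-finger parallel gripper is mounted at the origin on the work surface. World frame = base frame: x ahead of the robot, y to its left, z up, the work surface at z = 0. Lengths are in m, angles in rad, forces in N, time in s.
With the tool pointing down it reaches from about 0.25 to 0.775 m from the base axis. Payload 4 kg.
Tool frame: the origin (TCP) lies at the very end of the fingers, on their centre line; the grasp point (between the pads) lies 19 mm behind it; y points along the fingers, x is the direction in which the jaws open and shut, and the axes are right-handed (so a half turn about y gives the same grasp; the last joint's range is limited). The gripper opens to 94 mm and grips with 3 to 60 N. Pads are 16 mm wide; open, the fingers measure 119 mm over their backs; the gripper's body (75 mm by 177 mm) begins 78 mm behind the grasp point.
Start: joints at [1.096, 0.087, 1.371, -0, 1.684, -0.103], TCP at [0.2, 0.512, 0.206] pointing down, gripper open.
Joint ranges: [-3.1, 3.1], [-0.76, 2.03], [0.27, 2.55], [-1.08, 4.22], [0.17, 2.65], [-2.57, 2.57]. Speed limits (rad/s): [2.79, 2.79, 3.14, 3.14, 3.14, 3.14].

INTERFACE

Orientations are given as [roll, pitch, yaw] about the fixed x, y, z axes, in that order (R = Rz(yaw) Ry(pitch) Rx(roll)).
In Python, from bench import robot gives the robot as it stands.
- The arm moves only by the shell command python3 -m handwheel 'ROWS' [OPENING]. ROWS is JSON, a list of rows, each an object with "delta_pos": the shift along the tool's x, y, z in mm, a list of three; "yaw": the turn about the tool's y in rad. A call has 1 to 12 rows; each row is the pose to reach, as a shift and turn from the pose commanded when the call began, along the tool's axes at that moment; what a row does not reach only later rows make up. A row lasts 1/10 s, in which the tool goes at most 50 mm and 8.59 degrees, less where a joint would pass 70% of its speed; a pose out of reach is approached as far as the arm can. A call with a gripper value outside its range is refused whole. OPENING is the closure in counts, from 0 (fully open) to 255 (shut), set as the call begins (- or left out, the last holds). The fingers move at their own pace and stop on an object; the grip force is fixed at half the most. Time passes only in rows, so rows that repeat a pose let the fingers close. It gives the time, the measured TCP pose, the force and the opening at its end, in the units of the state.
- robot.get_obs(): the state, without advancing time (a new reading comes with each control period).
- robot.snapshot(name): name is "scene" or "top" or "wrist"; returns a dict with "image" (384x512x3 uint8, red, green, blue), "fx", "fy", "cx", "cy" (pixels), "k1" (the pictures are not rectified: a ray, as slopes to the right and down, at radius r is drawn at 1 + k1 r^2 times it, then the intrinsics apply), "rvec" (rotation vector, rad) and "tvec" (3), from world to camera coordinates, as OpenCV has them. Camera axes: x right, y down, z forward; pixel columns grow to the right and rows downward; lengths in m; the calibration is good to about 2 mm. A picture is of the moment at which its call begins. There is no depth.
- robot.close_job(): hands the job in, once; it reports no verdict.
The state is a dict: "time": time; "joint_positions": joint angles; "qvel": joint speeds; "joint_torque": joint torques, N m; "tool_pos": TCP position; "ee_rot": TCP orientation; "wrist_force": force on the tool from outside, world axes, zero at the start; "wrist_torque": the same for the moment, N m; "width": finger opening in m.
Only numpy, scipy, OpenCV 4.12 (cv2) and the standard library are available. Lean on these libraries where they do the work, as an engineer would, in place of code of your own. Each camera call takes 0.05 s, during which the arm holds its last target.

TASK

The hand pump's loose plug is sunk in its steel ring: press the pump lever down until you feel it rest on its stop, but do not force it, so that the ram pushes the plug up through the ring and leaves it standing proud. Then take hold of the plug from above, reaching in at a slant under the pipe, lift it out, set it down flat, same way up and without dropping it, on the floor of the open tin box, and let go. The lever may stay down; leave the bottle, the mallet and the scoop where they are.

Things in the scene. Friction and masses are not known exactly. Their poses are not given: they have to be found in the camera images.
- pump: Hand pump bolted to the slab. Origin on the slab under the ring's axis; z up; -x is the robot's side, the lever is on the -y side, the pipe's post (24 mm) at x +160 mm. Foot plate 8 mm thick, x -65 to +65, y -190 to +65 mm, with a tongue to x +195 under the post; grey housing 110 x 110 mm up to z 50 mm; on it stands the steel ring. Two lever cheeks at y -70 mm reach z 86 mm.
- ring_rim (a point): Centre of the upper rim of the pump's upright ring (on its axis, 98 mm above the slab): outer diameter 82, inner diameter 66 mm, 48 mm high, with a ledge inside on which the plug starts, its top 38 mm below the rim. Axes as pump.
- pipe_mid (a point): Point on the centre line of the delivery pipe straight above the ring's axis, 265 mm above the slab. The pipe is 24 mm thick (end cap 32 mm), level, and runs along the pump's x from its post at +160 to its end at -50 mm. It bars an upright gripper from the plug; one tilted about 40 degrees, its body leaning to the pump's +y side, has room.
- ram_axis (a point): Point on the ring's axis, 52 mm above the slab: the top of the flat ram, 38 mm across, with the lever fully raised. The ram rises 50 mm per radian of lever turn; at the start it is 2 to 8 mm below the plug, so the lever first moves freely.
- lever: Pump lever, a 14 mm steel bar reaching 190 mm from its pivot, which is at its origin (pump y -70, z 78 mm). Its own -y axis runs along the bar towards the grip. It starts raised 0.33 to 0.45 rad above level and swings down when the grip is pressed straight down, with some 3 to 6 N. It stays where it is left and holds the ram up. More than 50 N damages it.
- stop_foot (a point): Point on the slab under the lever's adjustable stop screw, a 12 mm upright steel pin 90 mm out from the pivot. Its top is 38 to 53 mm above the slab, differently each time (not given): the lever meets it 0.19 to 0.36 rad below level, which must be felt. Axes as pump.
- lever_grip (a point): Middle of the lever's black rubber grip (21 mm thick, 70 mm long), on the bar's axis, 165 mm from the pivot. Axes as lever.
- plug_center (a point): Centre of the loose plug: a plain aluminium disc, diameter 60, 32 mm thick, 0.17 to 0.34 kg, z up. It starts flat on the ring's ledge, its top 6 mm below the rim. With the lever at its stop its top stands 17 to 27 mm above the rim, its lower part still in the ring: grip it across its diameter by the part above the rim and lift it straight up at least 16 mm before moving sideways.
- tin: Open tin box fixed to the slab, 200 (x) x 180 (y) x 35 mm high (39 with its lid runners), walls 3 mm, floor top 3 mm above the slab. Origin on the slab under its middle. Its +x end points roughly to the pump's side; the lid is slid part of the way off that end, covering it from x +50 to +195 mm (top 37 mm, a small pull 40 mm high at x +56). The opening is x -97 to +50, y -87 to +87 mm.
- tin_open (a point): Centre of the opening of the tin box, at the level of its floor (23 mm to -x of the tin's middle, 3 mm above the slab). Axes as tin.
- bottle: Black plastic lubricant bottle with a twist cap, diameter 70, 190 mm high, origin under its middle. Leave alone.
- mallet: Wooden mallet lying on the slab, head 60 x 110 x 60 mm, handle 200 mm towards its -x. Origin under the head. Leave alone.
- scoop: Yellow plastic scoop lying flat, tray 100 x 80 x 37 mm, handle 90 mm towards its -x. Origin under the tray. Leave alone.
Things that resemble listed ones, but are neither listed nor needed, are in the scene too. What is shaped like the part that bears plug_center but red or yellow is not meant.

How it is judged:
On the way, in this order (a step that is already met when the one before it is completed fails the run):
1. the lever is pressed onto its stop (at least 2 N there) and the ram has pushed the plug up until its top stands at least 15 mm above the rim, the gripper not touching it (contact force between pump and lever above 2 N and z of plug_center in the frame of ring_rim above -0.001 m and horizontal distance between plug_center and ring_rim below 0.005 m and contact force between the fingers and plug below 0.3 N), for 0.05 s.
2. the plug is lifted clear of the ring in the gripper (z of plug_center in the frame of ring_rim above 0.018 m and contact force between the fingers and plug above 1 N), for 0.1 s.
At the end, for the whole second after the job is handed in: The plug lies flat (within 0.1 rad), same way up, released and at rest on the floor of the tin box (its centre 14.5 to 19 mm above the tin's floor, within 95 mm of the middle of the opening). The lever may be anywhere; the bottle, mallet and scoop are where they were (horizontal distance between plug_center and tin_open below 0.095 m and z of plug_center in the frame of tin_open between 0.0145 and 0.019 m and angle between plug_center's own z axis and vertical below 0.1 rad and linear speed of plug below 0.02 m/s); the robot touches nothing.
It fails at once if the lever is forced (more than 50 N on it from the robot) (contact force between any of the fingers, the arm and lever above 50 N).
It fails at once if the plug is dropped (moves faster than 0.6 m/s with no finger on it) (linear speed of plug above 0.6 m/s and contact force between the fingers and plug below 0.05 N).
It fails at once if the bottle, mallet or scoop is moved more than 20 mm (distance of any of bottle, mallet, scoop from where it was at the start of the episode above 0.02 m).
It also fails if it takes over 56 s, if anything falls off the work surface, if the arm or the gripper's body presses on something with over 40 N, if the wrist force passes 120 N, or if a joint passes its speed limit or range.

## Working session

There is one attempt and no reset: what is moved stays moved. The work goes in short steps, Python scripts to look and compute and a shell command to move; the robot and the scene stay as the last step left them, time stands still between calls to the robot, and variables do not carry over. Pictures are saved under pics/ and viewed, and the job is handed in when it is done.

```bash
ls; mkdir -p pics; cat > h.py <<'E'
import numpy as np, cv2
from scipy.spatial.transform import Rotation as Ro
from bench import robot
def snap(n,f):
    s=robot.snapshot(n); cv2.imwrite('pics/'+f+'.png',cv2.cvtColor(s['image'],cv2.COLOR_RGB2BGR))
    import pickle; pickle.dump(s,open(f+'.pkl','wb')); return s
def load(f):
    import pickle; return pickle.load(open(f+'.pkl','rb'))
def ray(s,u,v):
    d=np.array([(u-s['cx'])/s['fx'],(v-s['cy'])/s['fy']]); p=d.copy()
    for _ in range(30): p=d/(1+s['k1']*(p@p))
    R=cv2.Rodrigues(np.array(s['rvec'],float))[0]; t=np.array(s['tvec'],float).ravel()
    return -R.T@t, R.T@np.array([p[0],p[1],1.])
def onz(s,u,v,z):
    o,d=ray(s,u,v); return o+d*(z-o[2])/d[2]
def proj(s,P):
    R=cv2.Rodrigues(np.array(s['rvec'],float))[0]; c=R@np.array(P,float)+np.array(s['tvec'],float).ravel()
    p=c[:2]/c[2]; p=p*(1+s['k1']*(p@p)); return np.array([p[0]*s['fx']+s['cx'],p[1]*s['fy']+s['cy']])
def tri(s1,p1,s2,p2):
    o1,d1=ray(s1,*p1);o2,d2=ray(s2,*p2)
    a=np.linalg.lstsq(np.stack([d1,-d2],1),o2-o1,rcond=None)[0]
    A=o1+d1*a[0];B=o2+d2*a[1]; return (A+B)/2,np.linalg.norm(A-B)
E
python3 - <<'E'
from h import *
for n in ['scene','top','wrist']:
    s=snap(n,n+'0'); o,d=ray(s,256,192); print(n,o.round(3),d.round(3),s['fx'],s['k1'])
print(robot.get_obs())
E
```

```text
pics
scene [1.422 0.333 1.138] [-0.66  -0.21  -0.721] 491.23922018086506 -0.02848584305614439
top [0.342 0.057 1.359] [ 0.17  -0.004 -0.986] 492.35560613425906 -0.20810088601310042
wrist [0.136 0.536 0.384] [ 0.195 -0.094 -0.977] 294.71194852286266 -0.015336762708470203
{'time': 0.15, 'joint_positions': array([ 1.09587529e+00,  8.77774301e-02,  1.37188734e+00,  1.48900879e-05,
        1.68354146e+00, -1.03113118e-01]), 'qvel': array([ 0.0001322 , -0.00216216, -0.00310305,  0.00038527, -0.00061542,
        0.00016222]), 'joint_torque': array([ 1.10883553e-03, -3.40645409e+01, -3.02793360e+01,  7.18463981e-02,
        3.05536960e-02, -1.37411589e-04]), 'tool_pos': array([0.19963898, 0.51206246, 0.20458731]), 'ee_rot': array([-1.57061552,  0.00160349,  1.19899022]), 'wrist_force': array([-0.19376018,  0.26808092, -0.53989222]), 'wrist_torque': array([0.05122275, 0.00284198, 0.02141476]), 'width': 0.0942815372042348}
```

View pics/scene0.png

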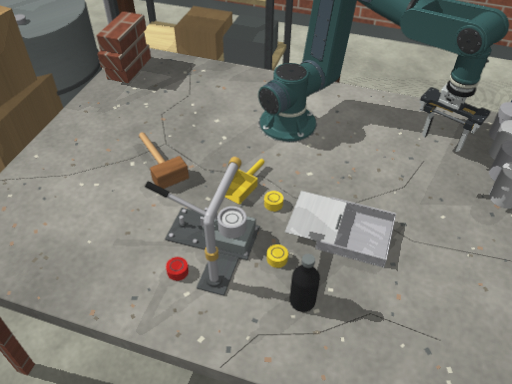

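View pics/top0.png

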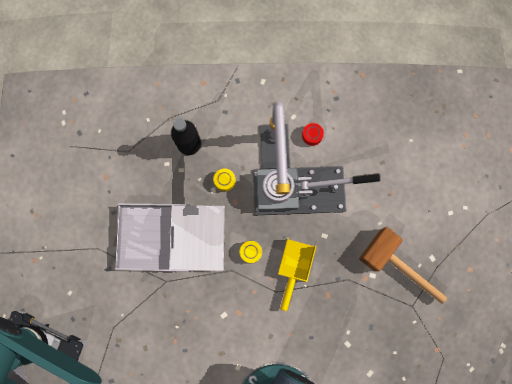

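View pics/wrist0.png

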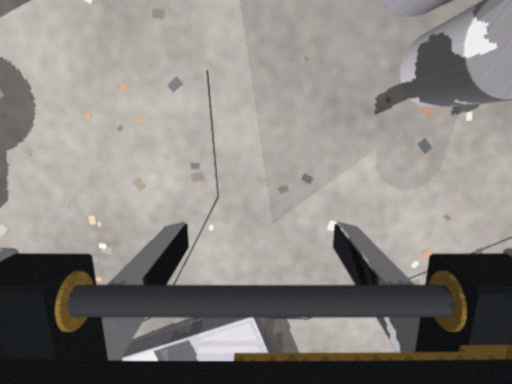

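The scene view has the pump ring at (232,217), grip at (157,189), tin at (342,227), bottle at (304,285), mallet at (168,170) and scoop at (242,185). In the top view the ring is at (279,185), the grip at (366,179) and the tin's open end at (143,238).

Things that could be taken for the plug are the yellow discs at top (225,179) and (251,252), the red disc at (313,133), and the grey disc in the ring at (279,185). The grey one in the ring fits the description. I'll check it in a crop.

```bash
python3 - <<'E'
import cv2
a=cv2.imread('pics/top0.png')[90:225,235:395]; cv2.imwrite('pics/topc.png',cv2.resize(a,None,fx=5,fy=4.4,interpolation=cv2.INTER_CUBIC) if 0 else cv2.resize(a,None,fx=4.4,fy=4.4,interpolation=cv2.INTER_CUBIC))
a=cv2.imread('pics/scene0.png')[150:300,140:290]; cv2.imwrite('pics/scenec.png',cv2.resize(a,None,fx=4,fy=4,interpolation=cv2.INTER_CUBIC))
a=cv2.imread('pics/top0.png')[190:285,100:240]; cv2.imwrite('pics/tinc.png',cv2.resize(a,None,fx=5,fy=5,interpolation=cv2.INTER_CUBIC))
E
```

```text
(no output)
```

View pics/topc.png

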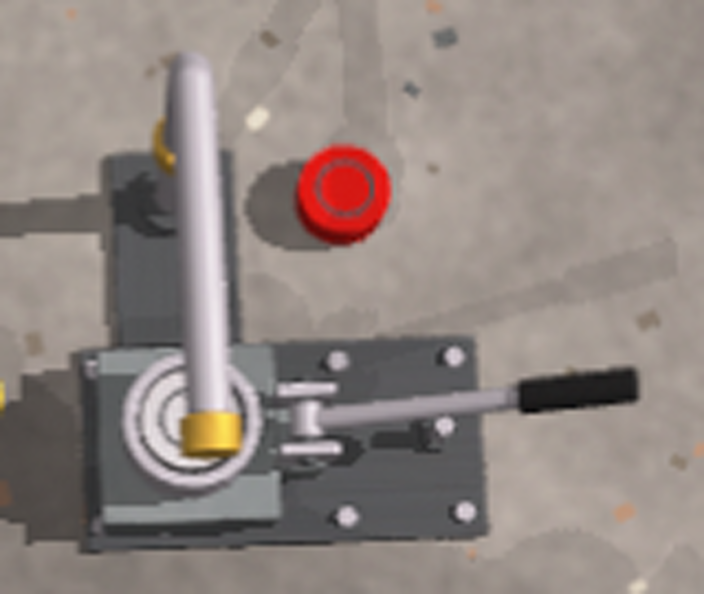

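View pics/scenec.png

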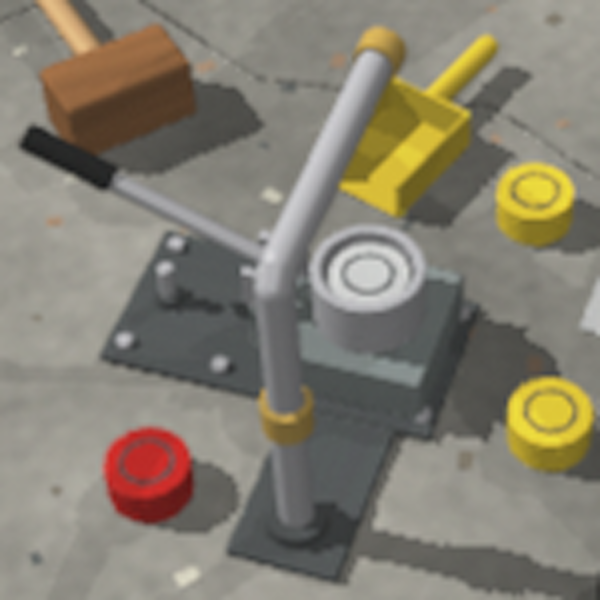

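View pics/tinc.png

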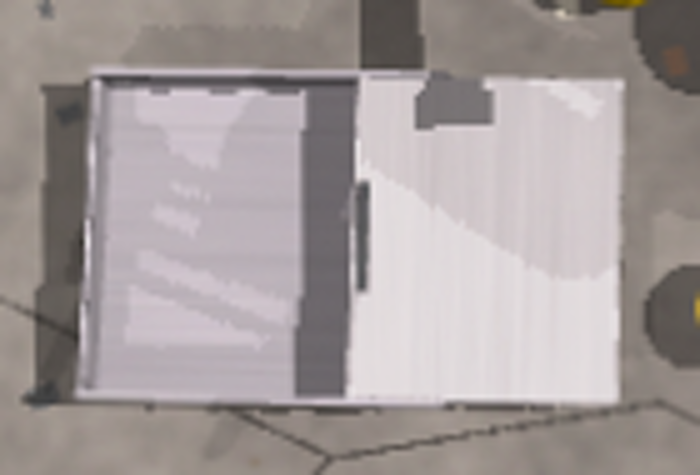

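```bash
python3 - <<'E'
from h import *
T=load('top0');S=load('scene0')
tc=lambda x,y:(x/4.4+235-.4,y/4.4+90-.4)
sc=lambda x,y:(x/4+140-.4,y/4+150-.4)
tn=lambda x,y:(x/5+100-.4,y/5+190-.4)
print('ring top@.098',onz(T,*tc(193,421),.098),'scene',onz(S,*sc(367,272),.098),tri(T,tc(193,421),S,sc(367,272)))
W=np.array([onz(T,*tc(*p),.008)[:2] for p in [(82,551),(488,535),(475,337),(105,155),(232,150)]])
M=np.array([(-65,65),(-65,-190),(65,-190),(195,30),(195,-30)])/1000
print(W.round(4), np.linalg.norm(W[0]-W[1]),np.linalg.norm(W[2]-W[1]))
def fit(M,W):
    a=(M-M.mean(0));b=W-W.mean(0); th=np.arctan2((a[:,0]*b[:,1]-a[:,1]*b[:,0]).sum(),(a*b).sum())
    R=np.array([[np.cos(th),-np.sin(th)],[np.sin(th),np.cos(th)]]); t=W.mean(0)-R@M.mean(0); return th,t,(W-(M@R.T+t)).round(4)
print('pump',fit(M[:4],W[:4]))
Ws=np.array([onz(S,*sc(*p),.008)[:2] for p in [(104,358),(165,235),(340,580),(228,550)]])
print('scene', Ws, fit(np.array([(65,-190),(-65,-190),(195,30),(195,-30)])/1000,Ws))
print('grip',tri(T,tc(578,390),S,sc(68,157)))
print('gripends',tri(T,tc(637,384),S,sc(27,140)),tri(T,tc(520,396),S,sc(112,176)))
print('pipe cap',tri(T,tc(210,434),S,sc(380,47)))
Wt=np.array([onz(T,*tn(*p),.037)[:2] for p in [(92,72),(79,400),(620,402),(622,80)]])
print('tin',Wt,np.linalg.norm(Wt[0]-Wt[1]),np.linalg.norm(Wt[1]-Wt[2]))
Mt=np.array([(-100,-90),(-100,90),(195,90),(195,-90)])/1000
# +x of tin to the right=world -y ; tin +y -> world +x
Mt=np.array([(-100,90),(-100,-90),(195,-90),(195,90)])/1000
th,t,r=fit(Mt,Wt);print(th,t,r,'open',t+np.array([np.cos(th),np.sin(th)])*-.023)
E
```

```text
ring top@.098 [ 0.57695574 -0.00730516  0.098     ] scene [ 0.58651388 -0.00513962  0.098     ] (array([ 0.57879804, -0.00801315,  0.08844627]), np.float64(0.0004605565141861996))
[[ 0.5115  0.0594]
 [ 0.5183 -0.1974]
 [ 0.6465 -0.1947]
 [ 0.7705  0.0416]
 [ 0.7731 -0.0412]] 0.25694699166636 0.12829547380606773
pump (np.float64(0.042943687654332575), array([ 0.57616856, -0.00298193]), array([[ 0.0031,  0.0003],
       [-0.0011, -0.0018],
       [-0.0027, -0.0047],
       [ 0.0008,  0.0062]]))
scene [[ 0.65363541 -0.18807433]
 [ 0.52855751 -0.19539967]
 [ 0.77456205  0.04183741]
 [ 0.77671949 -0.03799238]] (np.float64(0.03888563275627093), array([ 0.58224912, -0.00376945]), array([[-0.001 ,  0.003 ],
       [ 0.0039,  0.0008],
       [-0.0014,  0.008 ],
       [-0.0015, -0.0118]]))
grip (array([ 0.58532533, -0.23002113,  0.13835395]), np.float64(0.000801188421058127))
gripends (array([ 0.58639912, -0.261869  ,  0.14668985]), np.float64(0.0018305357119733662)) (array([ 0.58407494, -0.19762622,  0.12840314]), np.float64(0.0007626235234861229))
pipe cap (array([ 0.53856301, -0.00782703,  0.26851927]), np.float64(0.001304624266546409))
tin [[0.54085512 0.43256334]
 [0.36065773 0.43494398]
 [0.36028287 0.13993665]
 [0.5339134  0.13845431]] 0.18021311857936606 0.29500756741096895
-1.5828125475781816 [0.44949804 0.33397114] [[ 0.0002 -0.0003]
 [-0.     -0.0001]
 [ 0.0031 -0.0001]
 [-0.0032  0.0006]] open [0.4497744  0.35696948]
```

```bash
cat >> h.py <<'E'
def st():
    o=robot.get_obs(); R=Ro.from_euler('xyz',o['ee_rot']).as_matrix()
    print('t',round(o['time'],2),'tcp',o['tool_pos'].round(4),'rpy',o['ee_rot'].round(3),'q',o['joint_positions'].round(3),'F',o['wrist_force'].round(1),'w',round(o['width'],4),'yaxis',R[:,1].round(3),'xaxis',R[:,0].round(3)); return o,R
def go(P):
    o,R=st(); print('delta mm',(R.T@(np.array(P)-o['tool_pos'])*1000).round(1))
E
python3 -c "
from h import *
go([.2,.512,.36]);go([.585,-.231,.36])"
```

```text
t 0.15 tcp [0.1996 0.5121 0.2046] rpy [-1.571  0.002  1.199] q [ 1.096  0.088  1.372  0.     1.684 -0.103] F [-0.2  0.3 -0.5] w 0.0943 yaxis [-0.001 -0.001 -1.   ] xaxis [ 0.363  0.932 -0.002]
delta mm [  -0.2 -155.4   -0.3]
t 0.15 tcp [0.1996 0.5121 0.2046] rpy [-1.571  0.002  1.199] q [ 1.096  0.088  1.372  0.     1.684 -0.103] F [-0.2  0.3 -0.5] w 0.0943 yaxis [-0.001 -0.001 -1.   ] xaxis [ 0.363  0.932 -0.002]
delta mm [-552.5 -154.6 -629. ]
```

```bash
python3 -m handwheel '[{"delta_pos":[0,-50,0],"yaw":0.15},{"delta_pos":[0,-100,0],"yaw":0.3},{"delta_pos":[0,-155,0],"yaw":0.45},{"delta_pos":[-33,-155,-37],"yaw":0.6},{"delta_pos":[-66,-155,-75],"yaw":0.75},{"delta_pos":[-99,-155,-112],"yaw":0.9},{"delta_pos":[-132,-155,-150],"yaw":1.05},{"delta_pos":[-165,-155,-187],"yaw":1.2},{"delta_pos":[-198,-155,-225],"yaw":1.2},{"delta_pos":[-231,-155,-262],"yaw":1.2},{"delta_pos":[-264,-155,-300],"yaw":1.2},{"delta_pos":[-297,-155,-337],"yaw":1.2}]' 255; python3 -c "
from h import *
go([.585,-.231,.36]);go([.585,-.231,.20])"
```

```text
time: 1.35
tool_pos: [0.4062, 0.1114, 0.3603]
ee_rot: [-1.571, -0.0, -0.001]
wrist_force: [0.5, 1.5, -0.2]
width: 0.0022
t 1.35 tcp [0.4062 0.1114 0.3603] rpy [-1.571e+00 -0.000e+00 -1.000e-03] q [ 0.133 -0.177  1.319  0.     2.     0.134] F [ 0.5  1.5 -0.2] w 0.0022 yaxis [ 0.  0. -1.] xaxis [ 1.    -0.001  0.   ]
delta mm [ 1.791e+02  3.000e-01 -3.422e+02]
t 1.35 tcp [0.4062 0.1114 0.3603] rpy [-1.571e+00 -0.000e+00 -1.000e-03] q [ 0.133 -0.177  1.319  0.     2.     0.134] F [ 0.5  1.5 -0.2] w 0.0022 yaxis [ 0.  0. -1.] xaxis [ 1.    -0.001  0.   ]
delta mm [ 179.   160.3 -342.2]
```

```bash
python3 -m handwheel '[{"delta_pos":[22,0,-43],"yaw":0},{"delta_pos":[45,0,-86],"yaw":0},{"delta_pos":[67,0,-128],"yaw":0},{"delta_pos":[90,0,-171],"yaw":0},{"delta_pos":[112,0,-214],"yaw":0},{"delta_pos":[134,0,-257],"yaw":0},{"delta_pos":[157,0,-300],"yaw":0},{"delta_pos":[179,0,-342],"yaw":0},{"delta_pos":[179,0,-342],"yaw":0},{"delta_pos":[179,50,-342],"yaw":0},{"delta_pos":[179,100,-342],"yaw":0},{"delta_pos":[179,100,-342],"yaw":0}]'; python3 -c "
from h import *
snap('wrist','w1');snap('scene','s1');snap('top','t1');st()
s=load('w1');print(ray(s,256,192));print(proj(s,(.585,-.231,.138)),proj(s,(.579,-.007,.098)))"
```

```text
time: 2.55
tool_pos: [0.5775, -0.2249, 0.2448]
ee_rot: [-1.557, 0.027, -0.0]
wrist_force: [-0.5, 0.4, -2.6]
width: 0.0006
t 2.7 tcp [ 0.5857 -0.229   0.2642] rpy [-1.573 -0.005 -0.   ] q [-0.463  0.26   1.056  0.     1.82  -0.462] F [ 0.3 -0.7  1.8] w 0.0003 yaxis [ 0.005 -0.002 -1.   ] xaxis [ 1.    -0.     0.005]
(array([ 0.58210177, -0.16006629,  0.42487985]), array([-0.04128684, -0.20246409, -0.97876321]))
[271.00352866 203.40327481] [266.11689934 -29.77468899]
```

View pics/w1.png

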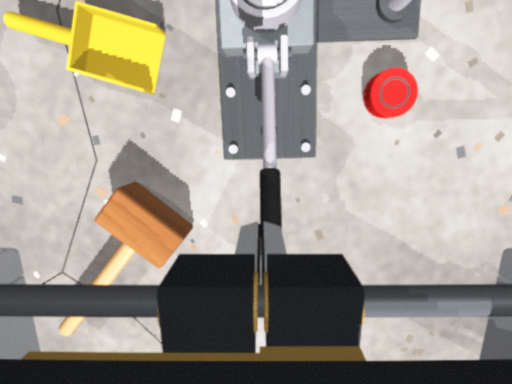

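View pics/s1.png

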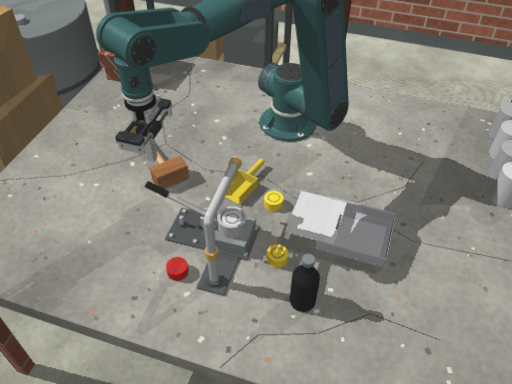

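```bash
python3 -m handwheel '[{"delta_pos":[0,30,-2],"yaw":0},{"delta_pos":[0,60,-2],"yaw":0},{"delta_pos":[0,85,-2],"yaw":0},{"delta_pos":[0,100,-2],"yaw":0},{"delta_pos":[0,105,-2],"yaw":0},{"delta_pos":[0,105,-2],"yaw":0}]'; python3 -c "
from h import *
st(); s=load('w1')
for u,v,z in [(266,70,.085),(270,170,.13),(271,200,.138),(265,12,.098)]: print(onz(s,u,v,z).round(4))"
```

```text
time: 3.3
tool_pos: [0.5861, -0.2315, 0.1582]
ee_rot: [-1.573, -0.004, -0.001]
wrist_force: [0.1, -0.5, 0.6]
width: 0.0005
t 3.3 tcp [ 0.5861 -0.2315  0.1582] rpy [-1.573e+00 -4.000e-03 -1.000e-03] q [-0.466  0.275  1.246  0.     1.616 -0.465] F [ 0.1 -0.5  0.6] w 0.0005 yaxis [ 0.004 -0.002 -1.   ] xaxis [ 1.    -0.001  0.004]
[ 0.5791 -0.096   0.085 ]
[ 0.5838 -0.1984  0.13  ]
[ 0.585  -0.2275  0.138 ]
[ 0.578  -0.0439  0.098 ]
```

```bash
for i in 1; do python3 -m handwheel '[{"delta_pos":[0,4,0],"yaw":0},{"delta_pos":[0,8,0],"yaw":0},{"delta_pos":[0,12,0],"yaw":0},{"delta_pos":[0,16,0],"yaw":0},{"delta_pos":[0,20,0],"yaw":0},{"delta_pos":[0,24,0],"yaw":0}]'; done
```

```text
time: 3.9
tool_pos: [0.5847, -0.2312, 0.1314]
ee_rot: [-1.572, -0.0, -0.001]
wrist_force: [0.4, -1.2, 3.4]
width: 0.0006
```

```bash
python3 -m handwheel '[{"delta_pos":[0,6,0],"yaw":0},{"delta_pos":[0,12,0],"yaw":0},{"delta_pos":[0,18,0],"yaw":0},{"delta_pos":[0,24,0],"yaw":0},{"delta_pos":[0,30,0],"yaw":0},{"delta_pos":[0,36,0],"yaw":0},{"delta_pos":[0,42,0],"yaw":0},{"delta_pos":[0,48,0],"yaw":0},{"delta_pos":[0,54,0],"yaw":0},{"delta_pos":[0,60,0],"yaw":0},{"delta_pos":[0,64,0],"yaw":0},{"delta_pos":[0,64,0],"yaw":0}]'; python3 -c "
from h import *
st()"
```

```text
time: 5.1
tool_pos: [0.5841, -0.23, 0.0662]
ee_rot: [-1.569, 0.001, -0.001]
wrist_force: [0.6, -0.9, 1.3]
width: 0.0001
t 5.1 tcp [ 0.5841 -0.23    0.0662] rpy [-1.569e+00  1.000e-03 -1.000e-03] q [-4.660e-01  3.230e-01  1.372e+00  1.000e-03  1.449e+00 -4.650e-01] F [ 0.6 -0.9  1.3] w 0.0001 yaxis [-0.001  0.002 -1.   ] xaxis [ 1.    -0.001 -0.001]
```

```bash
python3 -m handwheel '[{"delta_pos":[0,2,0],"yaw":0},{"delta_pos":[0,4,0],"yaw":0},{"delta_pos":[0,6,0],"yaw":0},{"delta_pos":[0,8,0],"yaw":0}]'
```

```text
time: 5.5
tool_pos: [0.5844, -0.2299, 0.0592]
ee_rot: [-1.569, 0.001, -0.001]
wrist_force: [-0.3, 1.3, 4.4]
width: 0.0003
```

```bash
python3 -m handwheel '[{"delta_pos":[0,2,0],"yaw":0},{"delta_pos":[0,4,0],"yaw":0},{"delta_pos":[0,6,0],"yaw":0}]'
```

```text
time: 5.8
tool_pos: [0.5848, -0.2307, 0.0534]
ee_rot: [-1.57, -0.0, -0.001]
wrist_force: [-1.1, 1.6, 3.6]
width: 0.0004
```

```bash
python3 -m handwheel '[{"delta_pos":[0,2,0],"yaw":0},{"delta_pos":[0,4,0],"yaw":0}]'
```

```text
time: 6.0
tool_pos: [0.5848, -0.2308, 0.0494]
ee_rot: [-1.571, -0.001, -0.001]
wrist_force: [-0.6, 0.8, 4.0]
width: 0.0003
```

```bash
python3 -m handwheel '[{"delta_pos":[0,2,0],"yaw":0},{"delta_pos":[0,4,0],"yaw":0}]'
```

```text
time: 6.2
tool_pos: [0.5849, -0.2307, 0.0463]
ee_rot: [-1.57, -0.001, -0.001]
wrist_force: [-1.9, 3.6, 10.4]
width: 0.0006
```

```bash
python3 -m handwheel '[{"delta_pos":[0,1,0],"yaw":0},{"delta_pos":[0,1,0],"yaw":0}]'; python3 -c "
from h import *
snap('scene','s2');st()
import cv2
a=cv2.imread('pics/s2.png')[150:300,140:290]; cv2.imwrite('pics/s2c.png',cv2.resize(a,None,fx=4,fy=4,interpolation=cv2.INTER_CUBIC))"
```

```text
time: 6.4
tool_pos: [0.5849, -0.2307, 0.0461]
ee_rot: [-1.571, -0.001, -0.001]
wrist_force: [-2.0, 3.5, 9.2]
width: 0.0005
t 6.45 tcp [ 0.5849 -0.2307  0.0461] rpy [-1.571e+00 -1.000e-03 -1.000e-03] q [-4.660e-01  3.370e-01  1.394e+00  1.000e-03  1.409e+00 -4.650e-01] F [-2.3  3.3  9.3] w 0.0004 yaxis [ 0.001  0.    -1.   ] xaxis [ 1.    -0.001  0.001]
```

View pics/s2c.png

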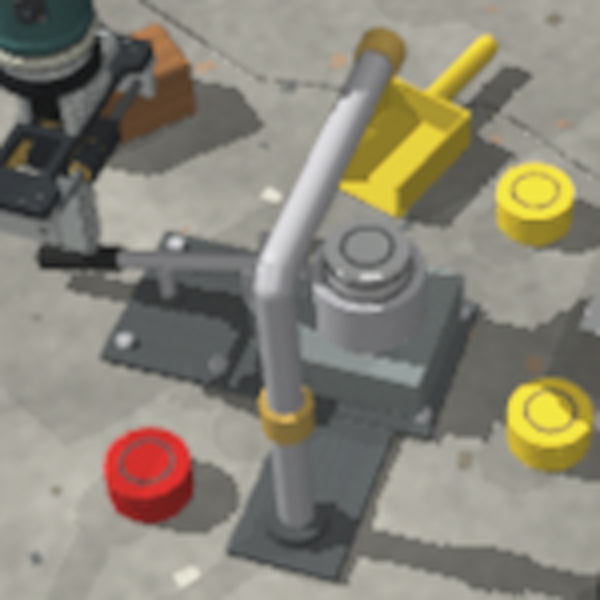

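```bash
python3 -m handwheel '[{"delta_pos":[0,2,0],"yaw":0},{"delta_pos":[0,2,0],"yaw":0},{"delta_pos":[0,2,0],"yaw":0}]'
```

```text
time: 6.75
tool_pos: [0.585, -0.2307, 0.0455]
ee_rot: [-1.571, -0.002, -0.001]
wrist_force: [-4.2, 4.4, 14.1]
width: 0.0004
```

```bash
python3 -m handwheel '[{"delta_pos":[0,-40,0],"yaw":0},{"delta_pos":[0,-90,0],"yaw":0},{"delta_pos":[0,-140,0],"yaw":0},{"delta_pos":[0,-190,0],"yaw":0},{"delta_pos":[-35,-210,-35],"yaw":0},{"delta_pos":[-70,-220,-70],"yaw":0},{"delta_pos":[-105,-220,-105],"yaw":0},{"delta_pos":[-140,-220,-140],"yaw":0},{"delta_pos":[-175,-220,-175],"yaw":0},{"delta_pos":[-210,-220,-210],"yaw":0},{"delta_pos":[-245,-220,-245],"yaw":0},{"delta_pos":[-280,-220,-280],"yaw":0}]' 0;  python3 -c "
from h import *
go([.057,-.72,.28])"
```

```text
time: 7.95
tool_pos: [0.3026, -0.5116, 0.2613]
ee_rot: [-1.57, 0.001, -0.002]
wrist_force: [0.5, -0.3, -0.1]
width: 0.0925
t 7.95 tcp [ 0.3026 -0.5116  0.2613] rpy [-1.57e+00  1.00e-03 -2.00e-03] q [-1.131e+00  1.850e-01  1.152e+00 -1.000e-03  1.806e+00 -1.130e+00] F [ 0.5 -0.3 -0.1] w 0.0925 yaxis [-0.001  0.    -1.   ] xaxis [ 1.    -0.002 -0.001]
delta mm [-245.3  -18.5 -208.8]
```

```bash
python3 -m handwheel '[{"delta_pos":[-41,0,-30],"yaw":0},{"delta_pos":[-82,0,-60],"yaw":0},{"delta_pos":[-123,0,-95],"yaw":0},{"delta_pos":[-164,0,-130],"yaw":0},{"delta_pos":[-205,0,-165],"yaw":0},{"delta_pos":[-245,0,-210],"yaw":0},{"delta_pos":[-245,0,-260],"yaw":0},{"delta_pos":[-245,0,-310],"yaw":0},{"delta_pos":[-245,0,-360],"yaw":0},{"delta_pos":[-245,0,-410],"yaw":0},{"delta_pos":[-245,0,-460],"yaw":0}]';  python3 -c "
from h import *
st()"
```

```text
time: 9.05
tool_pos: [0.0538, -0.8448, 0.2184]
ee_rot: [-1.602, -0.002, -0.002]
wrist_force: [-1.0, -0.7, 0.1]
width: 0.094
t 9.05 tcp [ 0.0538 -0.8448  0.2184] rpy [-1.602 -0.002 -0.002] q [-1.575  0.853  0.279  0.002  1.978 -1.572] F [-1.  -0.7  0.1] w 0.094 yaxis [ 0.002 -0.031 -1.   ] xaxis [ 1.    -0.002  0.002]
```

```bash
python3 -m handwheel '[{"delta_pos":[0,0,-50],"yaw":0},{"delta_pos":[0,0,-100],"yaw":0},{"delta_pos":[0,0,-150],"yaw":0},{"delta_pos":[0,0,-200],"yaw":0}]';  python3 -c "
from h import *
st()"
```

```text
time: 9.45
tool_pos: [0.0491, -0.8802, 0.1856]
ee_rot: [-1.655, -0.005, -0.001]
wrist_force: [-0.6, -0.5, 0.6]
width: 0.0942
t 9.45 tcp [ 0.0491 -0.8802  0.1856] rpy [-1.655e+00 -5.000e-03 -1.000e-03] q [-1.582  0.896  0.274  0.006  1.887 -1.579] F [-0.6 -0.5  0.6] w 0.0942 yaxis [ 0.005 -0.084 -0.996] xaxis [ 1.    -0.001  0.005]
```

```bash
python3 -m handwheel '[{"delta_pos":[0,0,0],"yaw":0}]';  python3 -c "
from h import *
st()"
```

```text
time: 9.55
tool_pos: [0.049, -0.8796, 0.1829]
ee_rot: [-1.65, -0.005, -0.001]
wrist_force: [0.5, -0.4, -1.0]
width: 0.094
t 9.55 tcp [ 0.049  -0.8796  0.1829] rpy [-1.65e+00 -5.00e-03 -1.00e-03] q [-1.582  0.898  0.276  0.006  1.888 -1.578] F [ 0.5 -0.4 -1. ] w 0.094 yaxis [ 0.005 -0.08  -0.997] xaxis [ 1.    -0.001  0.005]
```

```bash
python3 -m handwheel '[{"delta_pos":[0,0,-50],"yaw":0},{"delta_pos":[0,0,-100],"yaw":0},{"delta_pos":[0,0,-150],"yaw":0},{"delta_pos":[0,0,-200],"yaw":0},{"delta_pos":[0,0,-250],"yaw":0},{"delta_pos":[0,0,-300],"yaw":0},{"delta_pos":[0,0,-350],"yaw":0},{"delta_pos":[0,0,-400],"yaw":0}]';  python3 -c "
from h import *
st()"
```

```text
time: 10.35
tool_pos: [0.0399, -0.9203, 0.1271]
ee_rot: [-1.698, -0.007, -0.001]
wrist_force: [-0.3, 1.3, 0.4]
width: 0.0941
t 10.35 tcp [ 0.0399 -0.9203  0.1271] rpy [-1.698e+00 -7.000e-03 -1.000e-03] q [-1.593  0.966  0.275  0.01   1.774 -1.589] F [-0.3  1.3  0.4] w 0.0941 yaxis [ 0.007 -0.127 -0.992] xaxis [ 1.    -0.001  0.007]
```

```bash
python3 -m handwheel '[{"delta_pos":[0,-25,-43],"yaw":0},{"delta_pos":[0,-50,-86],"yaw":0},{"delta_pos":[0,-75,-130],"yaw":0},{"delta_pos":[0,-100,-173],"yaw":0},{"delta_pos":[0,-125,-215],"yaw":0}]';  python3 -c "
from h import *
st()"
```

```text
time: 10.85
tool_pos: [0.0344, -0.9198, 0.1731]
ee_rot: [-1.745, -0.009, -0.0]
wrist_force: [-0.7, -0.3, 0.2]
width: 0.0942
t 10.85 tcp [ 0.0344 -0.9198  0.1731] rpy [-1.745 -0.009 -0.   ] q [-1.6    0.916  0.274  0.014  1.777 -1.595] F [-0.7 -0.3  0.2] w 0.0942 yaxis [ 0.009 -0.174 -0.985] xaxis [ 1.    -0.     0.009]
```

```bash
python3 -m handwheel '[{"delta_pos":[0,-25,-200],"yaw":0},{"delta_pos":[0,-50,-286],"yaw":0},{"delta_pos":[0,-50,-286],"yaw":0}]';  python3 -c "
from h import *
st()"
```

```text
time: 11.15
tool_pos: [0.0305, -0.9375, 0.1694]
ee_rot: [-1.789, -0.01, -0.0]
wrist_force: [0.1, 0.0, -0.1]
width: 0.0939
t 11.15 tcp [ 0.0305 -0.9375  0.1694] rpy [-1.789 -0.01  -0.   ] q [-1.605  0.923  0.275  0.018  1.726 -1.599] F [ 0.1  0.  -0.1] w 0.0939 yaxis [ 0.01  -0.216 -0.976] xaxis [ 1.   -0.    0.01]
```

```bash
python3 -m handwheel '[{"delta_pos":[20,-50,-286],"yaw":0},{"delta_pos":[20,-50,-286],"yaw":0}]';  python3 -c "
from h import *
st()"
```

```text
time: 11.35
tool_pos: [0.0341, -0.9519, 0.1744]
ee_rot: [-1.833, -0.012, 0.0]
wrist_force: [-0.3, -0.1, 0.0]
width: 0.0938
t 11.35 tcp [ 0.0341 -0.9519  0.1744] rpy [-1.833 -0.012  0.   ] q [-1.602  0.922  0.274  0.02   1.684 -1.595] F [-0.3 -0.1  0. ] w 0.0938 yaxis [ 0.012 -0.259 -0.966] xaxis [1.    0.    0.012]
```

```bash
python3 -m handwheel '[{"delta_pos":[20,-150,-586],"yaw":0},{"delta_pos":[20,-150,-586],"yaw":0}]';  python3 -c "
from h import *
st()"
```

```text
time: 11.55
tool_pos: [0.0344, -0.9621, 0.1903]
ee_rot: [-1.878, -0.013, 0.001]
wrist_force: [0.4, 0.4, 0.1]
width: 0.094
t 11.55 tcp [ 0.0344 -0.9621  0.1903] rpy [-1.878e+00 -1.300e-02  1.000e-03] q [-1.602  0.909  0.274  0.023  1.652 -1.596] F [0.4 0.4 0.1] w 0.094 yaxis [ 0.013 -0.302 -0.953] xaxis [1.    0.001 0.013]
```

```bash
python3 -m handwheel '[{"delta_pos":[0,-50,-486],"yaw":0},{"delta_pos":[0,-50,-486],"yaw":0},{"delta_pos":[0,-50,-486],"yaw":0},{"delta_pos":[0,-50,-486],"yaw":0}]';  python3 -c "
from h import *
st()"
```

```text
time: 11.95
tool_pos: [0.0289, -0.9769, 0.1957]
ee_rot: [-1.922, -0.015, 0.001]
wrist_force: [-0.3, -0.6, -0.1]
width: 0.0944
t 11.95 tcp [ 0.0289 -0.9769  0.1957] rpy [-1.922e+00 -1.500e-02  1.000e-03] q [-1.609  0.908  0.275  0.027  1.608 -1.602] F [-0.3 -0.6 -0.1] w 0.0944 yaxis [ 0.014 -0.344 -0.939] xaxis [1.    0.001 0.015]
```

```bash
python3 -m handwheel '[{"delta_pos":[40,-100,-486],"yaw":0}]';python3 -m handwheel '[{"delta_pos":[40,-100,-486],"yaw":0}]';python3 -m handwheel '[{"delta_pos":[40,-100,-486],"yaw":0}]';  python3 -c "
from h import *
st()"
```

```text
time: 12.05
tool_pos: [0.031, -0.9853, 0.2041]
ee_rot: [-1.955, -0.016, 0.001]
wrist_force: [0.8, -1.0, -0.2]
width: 0.0941
time: 12.15
tool_pos: [0.0344, -0.9937, 0.2188]
ee_rot: [-1.993, -0.017, 0.002]
wrist_force: [-0.4, -0.3, 0.3]
width: 0.0937
time: 12.25
tool_pos: [0.0372, -1.0009, 0.2344]
ee_rot: [-2.03, -0.018, 0.003]
wrist_force: [0.2, -0.1, 1.0]
width: 0.0942
t 12.25 tcp [ 0.0372 -1.0009  0.2344] rpy [-2.03  -0.018  0.003] q [-1.601  0.88   0.274  0.031  1.528 -1.594] F [ 0.2 -0.1  1. ] w 0.0942 yaxis [ 0.018 -0.444 -0.896] xaxis [1.    0.003 0.018]
```

```bash
for i in 1; do python3 -m handwheel '[{"delta_pos":[60,-60,-486],"yaw":0}]';python3 -m handwheel '[{"delta_pos":[60,-60,-486],"yaw":0}]';python3 -m handwheel '[{"delta_pos":[60,-60,-486],"yaw":0}]';python3 -m handwheel '[{"delta_pos":[60,-60,-486],"yaw":0}]';python3 -m handwheel '[{"delta_pos":[60,-60,-486],"yaw":0}]'; done | grep -A1 pos;  python3 -c "
from h import *
st()"
```

```text
tool_pos: [0.0413, -1.0088, 0.2473]
ee_rot: [-2.067, -0.019, 0.003]
--
tool_pos: [0.0459, -1.016, 0.2589]
ee_rot: [-2.1, -0.021, 0.005]
--
tool_pos: [0.0499, -1.0224, 0.2718]
ee_rot: [-2.134, -0.023, 0.006]
--
tool_pos: [0.0536, -1.028, 0.2863]
ee_rot: [-2.167, -0.024, 0.006]
--
tool_pos: [0.0571, -1.0329, 0.3022]
ee_rot: [-2.201, -0.026, 0.007]
t 12.75 tcp [ 0.0571 -1.0329  0.3022] rpy [-2.201 -0.026  0.007] q [-1.581  0.836  0.275  0.031  1.4   -1.575] F [ 0.  -0.1 -0.7] w 0.0939 yaxis [ 0.025 -0.589 -0.807] xaxis [1.    0.007 0.026]
```

```bash
python3 -m handwheel '[{"delta_pos":[60,-60,-486],"yaw":0}]';python3 -m handwheel '[{"delta_pos":[60,-60,-486],"yaw":0}]';  python3 -m handwheel '[{"delta_pos":[0,0,30],"yaw":-0.045},{"delta_pos":[0,0,60],"yaw":-0.045},{"delta_pos":[0,0,80],"yaw":-0.045}]' ; python3 -c "
from h import *
st()"
```

```text
time: 12.85
tool_pos: [0.0605, -1.0369, 0.3193]
ee_rot: [-2.235, -0.027, 0.009]
wrist_force: [-0.2, 0.7, 0.3]
width: 0.094
time: 12.95
tool_pos: [0.0637, -1.0401, 0.3372]
ee_rot: [-2.269, -0.029, 0.01]
wrist_force: [1.4, 1.1, 0.2]
width: 0.094
time: 13.25
tool_pos: [0.0646, -0.9767, 0.2831]
ee_rot: [-2.265, -0.0, 0.045]
wrist_force: [-0.1, -0.1, -0.4]
width: 0.0938
t 13.25 tcp [ 0.0646 -0.9767  0.2831] rpy [-2.265 -0.     0.045] q [-1.573  0.572  0.756  0.034  1.12  -1.622] F [-0.1 -0.1 -0.4] w 0.0938 yaxis [ 0.029 -0.639 -0.768] xaxis [0.999 0.044 0.   ]
```

```bash
python3 - <<'E'
from h import *
T=load('top0');S=load('scene0');S2=load('s2')
print('bottle cap top',onz(T,179,124,.19),tri(T,(179,124),S,(308,256)),'base top',onz(T,190,150,.0), 'scene base',onz(S,304,303,0))
sc=lambda x,y:(x/4+140-.4,y/4+150-.4)
print('plug top',[ (z,onz(S2,*sc(369,247),z).round(4)) for z in (.108,.115,.12,.125)])
for z in (.115,.12,.125): print(proj(S2,(.579,-.006,z)))
E
```

```text
bottle cap top [0.7182756  0.24176955 0.19      ] (array([0.71757468, 0.24054756, 0.19270293]), np.float64(0.0016182438303943493)) base top [0.70079607 0.23829626 0.        ] scene base [0.72728256 0.24825643 0.        ]
plug top [(0.108, array([ 0.5724, -0.0085,  0.108 ])), (0.115, array([ 0.5781, -0.0062,  0.115 ])), (0.12, array([ 0.5823, -0.0046,  0.12  ])), (0.125, array([ 0.5864, -0.0029,  0.125 ]))]
[231.81456261 211.58790663]
[231.76438543 210.39225866]
[231.71394586 209.19019027]
```

```bash
python3 -c "
from h import *
go([.30,-.60,.40]); go([.45,-.2,.45]); go([.52,.10,.45])"
```

```text
t 13.25 tcp [ 0.0646 -0.9767  0.2831] rpy [-2.265 -0.     0.045] q [-1.573  0.572  0.756  0.034  1.12  -1.622] F [-0.1 -0.1 -0.4] w 0.0938 yaxis [ 0.029 -0.639 -0.768] xaxis [0.999 0.044 0.   ]
delta mm [ 251.9 -323.9  206.3]
t 13.25 tcp [ 0.0646 -0.9767  0.2831] rpy [-2.265 -0.     0.045] q [-1.573  0.572  0.756  0.034  1.12  -1.622] F [-0.1 -0.1 -0.4] w 0.0938 yaxis [ 0.029 -0.639 -0.768] xaxis [0.999 0.044 0.   ]
delta mm [ 419.6 -613.8  476.2]
t 13.25 tcp [ 0.0646 -0.9767  0.2831] rpy [-2.265 -0.     0.045] q [-1.573  0.572  0.756  0.034  1.12  -1.622] F [-0.1 -0.1 -0.4] w 0.0938 yaxis [ 0.029 -0.639 -0.768] xaxis [0.999 0.044 0.   ]
delta mm [ 502.8 -803.6  704.1]
```

```bash
python3 -m handwheel '[{"delta_pos":[25,-32,21],"yaw":0},{"delta_pos":[50,-65,41],"yaw":0},{"delta_pos":[75,-97,62],"yaw":0},{"delta_pos":[101,-130,82],"yaw":0},{"delta_pos":[126,-162,103],"yaw":0},{"delta_pos":[151,-194,124],"yaw":0},{"delta_pos":[176,-227,144],"yaw":0},{"delta_pos":[202,-259,165],"yaw":0},{"delta_pos":[227,-291,186],"yaw":0},{"delta_pos":[252,-324,206],"yaw":0},{"delta_pos":[272,-358,238],"yaw":0},{"delta_pos":[290,-392,270],"yaw":0}]';  python3 -c "
from h import *
go([.45,-.2,.45]);go([.52,.10,.45])"
```

```text
time: 14.45
tool_pos: [0.334, -0.5065, 0.414]
ee_rot: [-2.269, -0.003, 0.044]
wrist_force: [1.1, 0.7, 0.1]
width: 0.0937
t 14.45 tcp [ 0.334  -0.5065  0.414 ] rpy [-2.269 -0.003  0.044] q [-0.848 -0.173  1.372 -0.421  1.38  -0.932] F [1.1 0.7 0.1] w 0.0937 yaxis [ 0.031 -0.642 -0.766] xaxis [0.999 0.044 0.003]
delta mm [ 129.6 -220.8  207.6]
t 14.45 tcp [ 0.334  -0.5065  0.414 ] rpy [-2.269 -0.003  0.044] q [-0.848 -0.173  1.372 -0.421  1.38  -0.932] F [1.1 0.7 0.1] w 0.0937 yaxis [ 0.031 -0.642 -0.766] xaxis [0.999 0.044 0.003]
delta mm [ 212.8 -411.4  434.9]
```

```bash
python3 -m handwheel '[{"delta_pos":[19,-32,30],"yaw":0},{"delta_pos":[37,-63,59],"yaw":0},{"delta_pos":[56,-95,89],"yaw":0},{"delta_pos":[74,-126,119],"yaw":0},{"delta_pos":[93,-158,148],"yaw":0},{"delta_pos":[111,-189,178],"yaw":0},{"delta_pos":[130,-221,208],"yaw":0},{"delta_pos":[144,-253,246],"yaw":0},{"delta_pos":[158,-284,284],"yaw":0},{"delta_pos":[172,-316,322],"yaw":0},{"delta_pos":[186,-348,360],"yaw":0},{"delta_pos":[200,-380,398],"yaw":0}]';  python3 -c "
from h import *
go([.575,.13,.40])"
```

```text
time: 15.65
tool_pos: [0.5074, 0.0439, 0.4498]
ee_rot: [-2.266, -0.003, 0.046]
wrist_force: [1.0, -0.5, 0.1]
width: 0.0939
t 15.65 tcp [0.5074 0.0439 0.4498] rpy [-2.266 -0.003  0.046] q [ 0.395  0.148  0.981 -0.786  2.122 -0.04 ] F [ 1.  -0.5  0.1] w 0.0939 yaxis [ 0.032 -0.64  -0.768] xaxis [0.999 0.046 0.003]
delta mm [ 71.3 -14.6  95.7]
```

```bash
python3 -c "
from h import *
go([.569,.177,.335]);go([.574,.094,.235])"
```

```text
t 15.65 tcp [0.5074 0.0439 0.4498] rpy [-2.266 -0.003  0.046] q [ 0.395  0.148  0.981 -0.786  2.122 -0.04 ] F [ 1.  -0.5  0.1] w 0.0939 yaxis [ 0.032 -0.64  -0.768] xaxis [0.999 0.046 0.003]
delta mm [ 67.2   5.  173.6]
t 15.65 tcp [0.5074 0.0439 0.4498] rpy [-2.266 -0.003  0.046] q [ 0.395  0.148  0.981 -0.786  2.122 -0.04 ] F [ 1.  -0.5  0.1] w 0.0939 yaxis [ 0.032 -0.64  -0.768] xaxis [0.999 0.046 0.003]
delta mm [ 68.1 135.1 173.8]
```

```bash
python3 -m handwheel '[{"delta_pos":[16,0,42],"yaw":0},{"delta_pos":[32,0,84],"yaw":0},{"delta_pos":[48,0,126],"yaw":0},{"delta_pos":[67,5,174],"yaw":0},{"delta_pos":[67,40,174],"yaw":0},{"delta_pos":[67,80,174],"yaw":0},{"delta_pos":[68,120,174],"yaw":0},{"delta_pos":[68,135,174],"yaw":0},{"delta_pos":[68,135,174],"yaw":0}]';  python3 -c "
from h import *
snap('wrist','w3');snap('scene','s3');st()"
```

```text
time: 16.55
tool_pos: [0.5723, 0.0903, 0.2317]
ee_rot: [-2.267, 0.003, 0.043]
wrist_force: [-0.5, -0.1, 0.1]
width: 0.094
t 16.65 tcp [0.5735 0.0921 0.2348] rpy [-2.266e+00 -2.000e-03  4.400e-02] q [ 0.424  0.315  1.206 -0.667  1.848  0.267] F [0.3 0.3 1.1] w 0.0941 yaxis [ 0.03  -0.639 -0.768] xaxis [0.999 0.044 0.002]
```

View pics/w3.png

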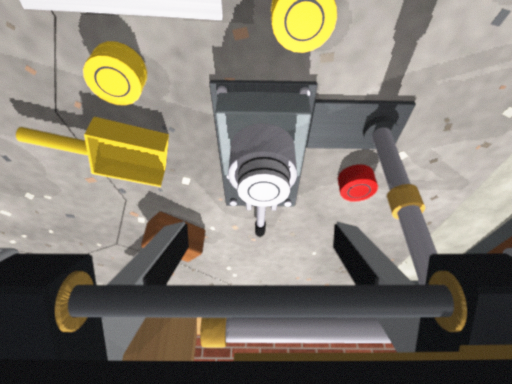

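View pics/s3.png

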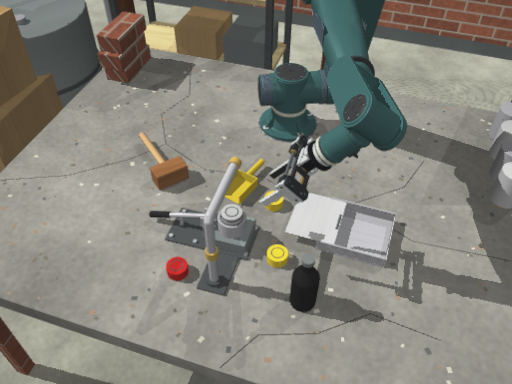

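```bash
python3 - <<'E'
import cv2
for n,f,(x0,x1,y0,y1) in [('w3','w3c',(205,325,70,240)),('s3','s3c',(190,280,180,260))]:
    a=cv2.imread(f'pics/{n}.png')[y0:y1,x0:x1]; k=4 if n=='w3' else 8
    if n=='w3': a=a[60:]
    cv2.imwrite(f'pics/{f}.png',cv2.resize(a,None,fx=6,fy=5,interpolation=cv2.INTER_CUBIC) if n=='w3' else cv2.resize(a,None,fx=7,fy=7,interpolation=cv2.INTER_CUBIC))
E
```

```text
(no output)
```

View pics/w3c.png

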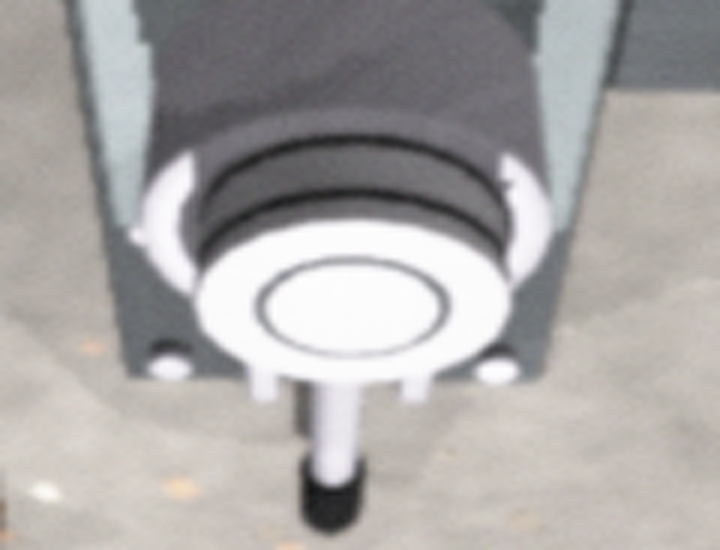

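View pics/s3c.png

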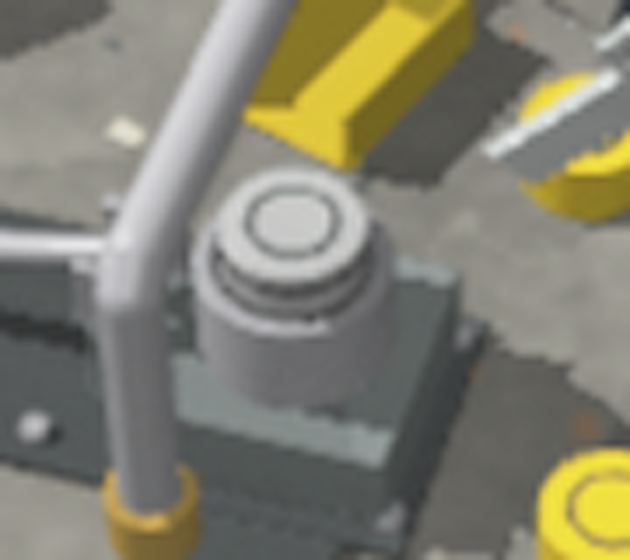

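```bash
python3 - <<'E'
from h import *
W=load('w3');S=load('s3')
print(tri(W,(263.4,190.4),S,(231.6,211.9)))
for z in (.115,.118,.121):print(z,onz(W,263.4,190.4,z).round(4),onz(S,231.6,211.9,z).round(4), (onz(W,205+512/6-.4,190.4,z)-onz(W,205+195/6-.4,190.4,z)).round(4))
print('rim',onz(W,205+143/6-.4,130+220/5-.4,.098),onz(W,205+553/6-.4,130+220/5-.4,.098))
for p in [(.579,-.006,.098),(.5795,-.006,.118)]: print(proj(W,p),proj(S,p))
E
```

```text
(array([ 0.58045185, -0.00670071,  0.11785349]), np.float64(0.004004135447530878))
0.115 [ 0.5796 -0.013   0.115 ] [ 0.5803 -0.0062  0.115 ] [ 0.0613  0.0029 -0.    ]
0.118 [ 0.5794 -0.0092  0.118 ] [ 0.5827 -0.0052  0.118 ] [0.0604 0.0028 0.    ]
0.121 [ 0.5792 -0.0054  0.121 ] [ 0.5852 -0.0042  0.121 ] [ 0.0595  0.0028 -0.    ]
rim [ 0.53832017 -0.00484507  0.098     ] [ 0.61806607 -0.00113981  0.098     ]
[263.14315627 175.30338812] [231.98322902 215.60575548]
[263.62879319 188.67056526] [231.72262485 210.9988702 ]
```

```bash
python3 -c "
from h import *
go([.5795,-.016,.107])"
```

```text
t 16.65 tcp [0.5735 0.0921 0.2348] rpy [-2.266e+00 -2.000e-03  4.400e-02] q [ 0.424  0.315  1.206 -0.667  1.848  0.267] F [0.3 0.3 1.1] w 0.0941 yaxis [ 0.03  -0.639 -0.768] xaxis [0.999 0.044 0.002]
delta mm [  1.  167.4  -1.3]
```

```bash
python3 -m handwheel '[{"delta_pos":[1,30,-1],"yaw":0},{"delta_pos":[1,60,-1],"yaw":0},{"delta_pos":[1,90,-1],"yaw":0},{"delta_pos":[1,115,-1],"yaw":0},{"delta_pos":[1,135,-1],"yaw":0},{"delta_pos":[1,147,-1],"yaw":0},{"delta_pos":[1,147,-1],"yaw":0}]';  python3 -c "
from h import *
snap('scene','s4');snap('wrist','w4');go([.5795,-.016,.107])
a=cv2.imread('pics/s4.png')[160:260,180:300]; cv2.imwrite('pics/s4c.png',cv2.resize(a,None,fx=6,fy=6,interpolation=cv2.INTER_CUBIC))"
```

```text
time: 17.35
tool_pos: [0.5784, -0.0031, 0.1214]
ee_rot: [-2.266, -0.0, 0.044]
wrist_force: [0.0, 0.1, -0.4]
width: 0.0937
t 17.45 tcp [ 0.5792 -0.0022  0.1228] rpy [-2.266 -0.003  0.045] q [ 0.28   0.303  1.448 -0.673  1.577  0.297] F [-0.1 -0.7  0.6] w 0.0939 yaxis [ 0.031 -0.64  -0.768] xaxis [0.999 0.045 0.003]
delta mm [-0.4 21.  -0.4]
```

View pics/s4c.png

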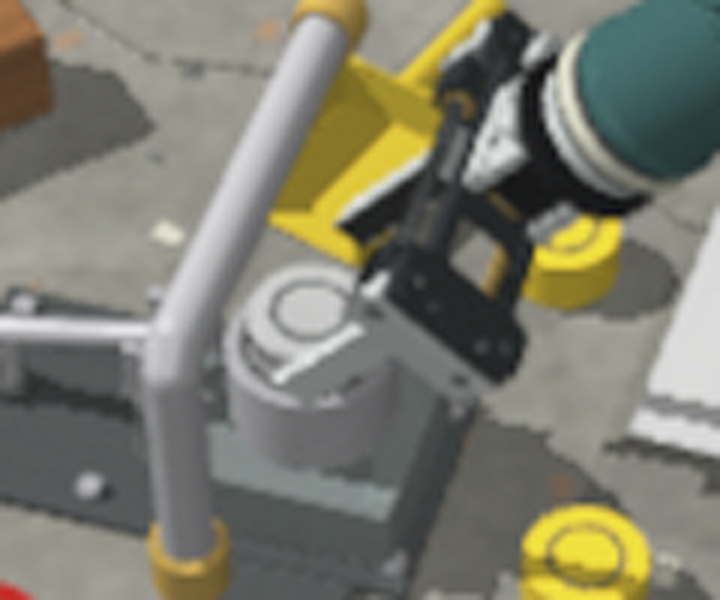

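View pics/w4.png

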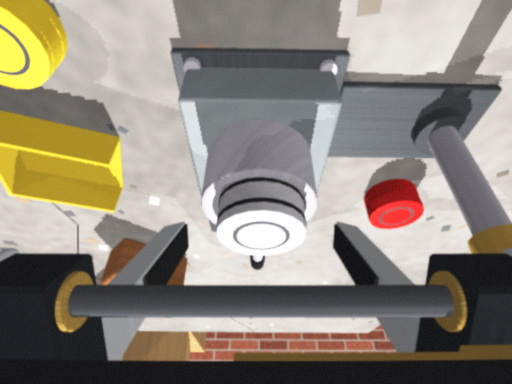

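```bash
python3 -m handwheel '[{"delta_pos":[0,10,0],"yaw":0},{"delta_pos":[0,18,0],"yaw":0},{"delta_pos":[0,20,0],"yaw":0},{"delta_pos":[0,20,0],"yaw":0}]'; python3 -c "
from h import *
st()"
```

```text
time: 17.85
tool_pos: [0.5785, -0.0162, 0.1055]
ee_rot: [-2.267, 0.001, 0.044]
wrist_force: [0.6, 0.7, 0.4]
width: 0.0941
t 17.85 tcp [ 0.5785 -0.0162  0.1055] rpy [-2.267e+00  1.000e-03  4.400e-02] q [ 0.258  0.309  1.478 -0.677  1.54   0.301] F [0.6 0.7 0.4] w 0.0941 yaxis [ 0.027 -0.641 -0.767] xaxis [ 0.999  0.044 -0.001]
```

```bash
python3 -m handwheel '[{"delta_pos":[0,0,0],"yaw":0},{"delta_pos":[0,0,0],"yaw":0},{"delta_pos":[0,0,0],"yaw":0},{"delta_pos":[0,0,0],"yaw":0},{"delta_pos":[0,0,0],"yaw":0},{"delta_pos":[0,0,0],"yaw":0},{"delta_pos":[0,0,0],"yaw":0},{"delta_pos":[0,0,0],"yaw":0}]' 255; python3 -c "
from h import *
st()
snap('scene','s5')
a=cv2.imread('pics/s5.png')[160:260,180:300]; cv2.imwrite('pics/s5c.png',cv2.resize(a,None,fx=6,fy=6,interpolation=cv2.INTER_CUBIC))"
```

```text
time: 18.65
tool_pos: [0.5791, -0.0158, 0.1062]
ee_rot: [-2.266, -0.001, 0.045]
wrist_force: [1.2, 0.5, 0.2]
width: 0.0591
t 18.65 tcp [ 0.5791 -0.0158  0.1062] rpy [-2.266e+00 -1.000e-03  4.500e-02] q [ 0.258  0.309  1.477 -0.677  1.539  0.301] F [1.2 0.5 0.2] w 0.0591 yaxis [ 0.029 -0.64  -0.768] xaxis [0.999 0.045 0.001]
```

View pics/s5c.png

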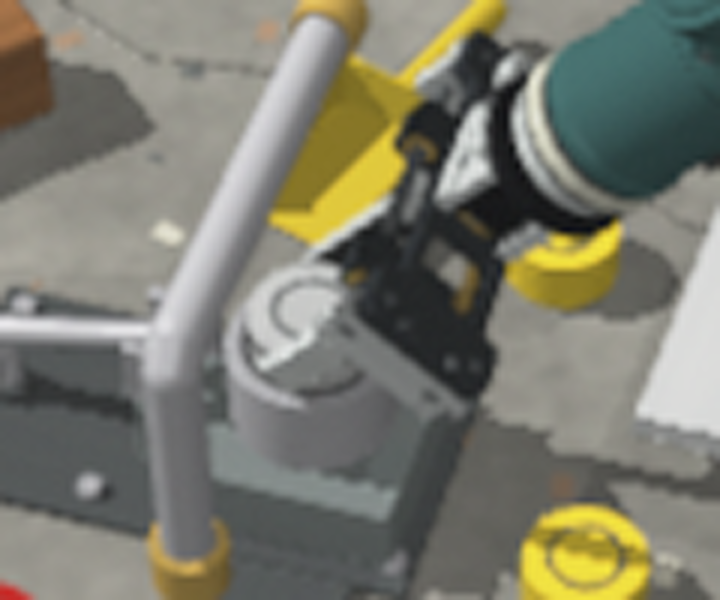

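```bash
python3 -m handwheel '[{"delta_pos":[0,-3,-2.5],"yaw":0},{"delta_pos":[0,-6,-5],"yaw":0},{"delta_pos":[0,-10,-8],"yaw":0},{"delta_pos":[0,-14,-11.5],"yaw":0},{"delta_pos":[0,-18,-15],"yaw":0},{"delta_pos":[0,-22,-18],"yaw":0},{"delta_pos":[0,-24,-20],"yaw":0},{"delta_pos":[0,-24,-20],"yaw":0},{"delta_pos":[0,-24,-20],"yaw":0}]'; python3 -c "
from h import *
st()
snap('scene','s6');snap('wrist','w6')
a=cv2.imread('pics/s6.png')[160:260,180:300]; cv2.imwrite('pics/s6c.png',cv2.resize(a,None,fx=6,fy=6,interpolation=cv2.INTER_CUBIC))"
```

```text
time: 19.6
tool_pos: [0.5788, -0.0158, 0.1372]
ee_rot: [-2.266, 0.0, 0.044]
wrist_force: [0.4, -0.2, -2.1]
width: 0.059
t 19.6 tcp [ 0.5788 -0.0158  0.1372] rpy [-2.266  0.     0.044] q [ 0.258  0.283  1.444 -0.677  1.586  0.264] F [ 0.4 -0.2 -2.1] w 0.059 yaxis [ 0.028 -0.64  -0.768] xaxis [ 0.999  0.044 -0.   ]
```

View pics/s6c.png

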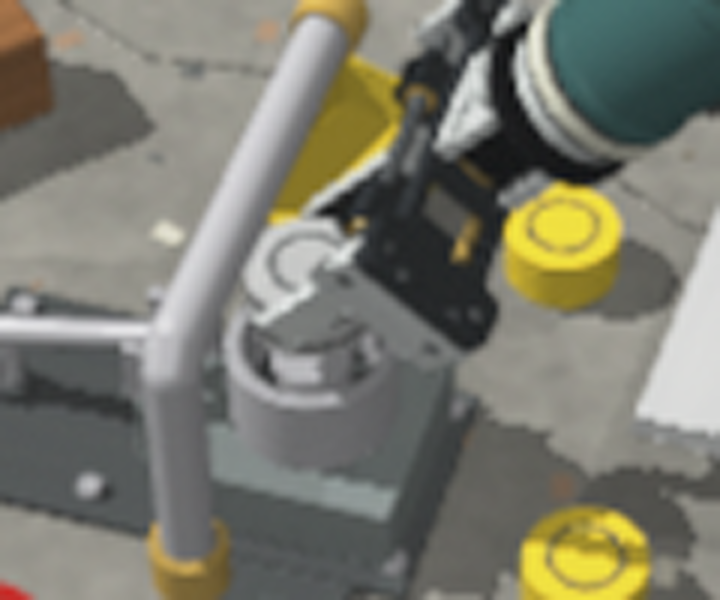

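View pics/w6.png

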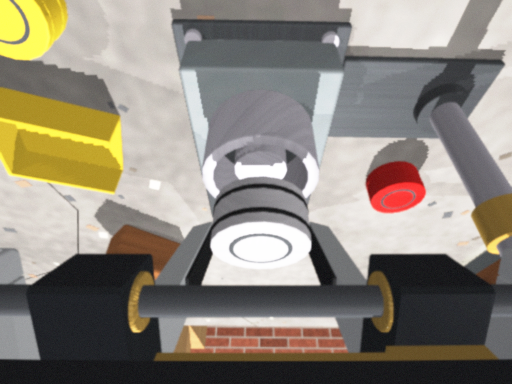

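```bash
python3 -c "
from h import *
S=load('scene0')
print(onz(S,500,145,0),onz(S,497,205,0))
go([.57,.09,.21]);go([.45,.348,.15])"
```

```text
[-0.11836962  0.75375057  0.        ] [0.19161953 0.74035491 0.        ]
t 19.7 tcp [ 0.5786 -0.0158  0.1369] rpy [-2.267e+00  1.000e-03  4.400e-02] q [ 0.258  0.283  1.445 -0.677  1.586  0.264] F [-0.3 -0.5 -1.8] w 0.0589 yaxis [ 0.028 -0.64  -0.768] xaxis [ 0.999  0.044 -0.001]
delta mm [  -4.  -124.1   34.6]
t 19.7 tcp [ 0.5786 -0.0158  0.1369] rpy [-2.267e+00  1.000e-03  4.400e-02] q [ 0.258  0.283  1.445 -0.677  1.586  0.264] F [-0.3 -0.5 -1.8] w 0.0589 yaxis [ 0.028 -0.64  -0.768] xaxis [ 0.999  0.044 -0.001]
delta mm [-112.4 -246.6  275. ]
```

```bash
python3 -m handwheel '[{"delta_pos":[-1,-20,6],"yaw":0},{"delta_pos":[-2,-50,14],"yaw":0},{"delta_pos":[-3,-85,24],"yaw":0},{"delta_pos":[-4,-124,35],"yaw":0},{"delta_pos":[-18,-139,64],"yaw":0},{"delta_pos":[-32,-154,93],"yaw":0},{"delta_pos":[-46,-169,124],"yaw":0},{"delta_pos":[-60,-185,155],"yaw":0},{"delta_pos":[-74,-200,185],"yaw":0},{"delta_pos":[-88,-216,215],"yaw":0},{"delta_pos":[-100,-232,245],"yaw":0},{"delta_pos":[-112,-247,275],"yaw":0}]'; python3 -m handwheel '[{"delta_pos":[0,0,0],"yaw":0},{"delta_pos":[0,0,0],"yaw":0}]';python3 -c "
from h import *
st()
snap('scene','s7');snap('top','t7');go([.45,.348,.05])"
```

```text
time: 20.9
tool_pos: [0.4501, 0.3496, 0.1501]
ee_rot: [-2.267, -0.0, 0.045]
wrist_force: [-0.0, -0.3, -3.2]
width: 0.0591
time: 21.1
tool_pos: [0.4505, 0.3486, 0.1499]
ee_rot: [-2.268, 0.0, 0.046]
wrist_force: [1.1, -0.6, -2.0]
width: 0.0591
t 21.1 tcp [0.4505 0.3486 0.1499] rpy [-2.268  0.     0.046] q [ 0.838  0.527  1.087 -0.521  2.009  0.684] F [ 1.1 -0.6 -2. ] w 0.0591 yaxis [ 0.029 -0.641 -0.767] xaxis [ 0.999  0.046 -0.   ]
t 21.2 tcp [0.4512 0.3475 0.1508] rpy [-2.267e+00 -1.000e-03  4.400e-02] q [ 0.836  0.525  1.087 -0.521  2.009  0.684] F [ 0.2  0.1 -2.7] w 0.0593 yaxis [ 0.028 -0.641 -0.767] xaxis [0.999 0.044 0.001]
delta mm [-1.2 77.  65.1]
```

View pics/s7.png

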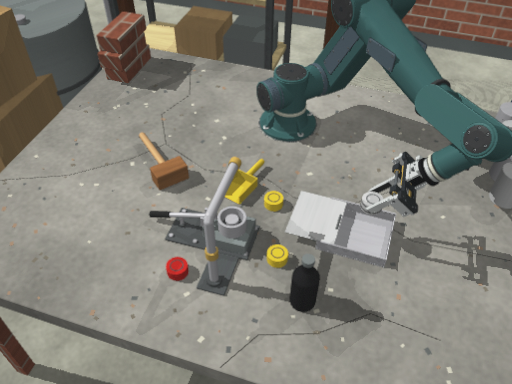

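View pics/t7.png

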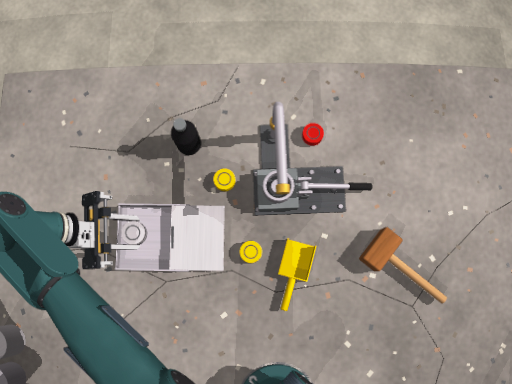

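```bash
python3 -c "
from h import *
T=load('t7');print(onz(T,133,232.5,.163), proj(T,(.45,.357,.163)))
go([.45,.346,.045]);go([.45,.346,.025])"; python3 -m handwheel '[{"delta_pos":[0,23,18],"yaw":0},{"delta_pos":[0,46,38],"yaw":0},{"delta_pos":[0,65,54],"yaw":0},{"delta_pos":[0,75,63],"yaw":0},{"delta_pos":[0,78,66],"yaw":0},{"delta_pos":[0,78,66],"yaw":0}]'; python3 -c "
from h import *
st();snap('wrist','w8');snap('scene','s8')
a=cv2.imread('pics/s8.png')[160:280,290:430]; cv2.imwrite('pics/s8c.png',cv2.resize(a,None,fx=5,fy=5,interpolation=cv2.INTER_CUBIC))"
```

```text
[0.4505132  0.35622067 0.163     ] [132.68777447 232.70745527]
t 21.2 tcp [0.4512 0.3475 0.1508] rpy [-2.267e+00 -1.000e-03  4.400e-02] q [ 0.836  0.525  1.087 -0.521  2.009  0.684] F [ 0.2  0.1 -2.7] w 0.0593 yaxis [ 0.028 -0.641 -0.767] xaxis [0.999 0.044 0.001]
delta mm [-1.3 82.2 66.7]
t 21.2 tcp [0.4512 0.3475 0.1508] rpy [-2.267e+00 -1.000e-03  4.400e-02] q [ 0.836  0.525  1.087 -0.521  2.009  0.684] F [ 0.2  0.1 -2.7] w 0.0593 yaxis [ 0.028 -0.641 -0.767] xaxis [0.999 0.044 0.001]
delta mm [-1.3 97.5 79.6]
time: 21.8
tool_pos: [0.4511, 0.3485, 0.0489]
ee_rot: [-2.267, -0.0, 0.043]
wrist_force: [-0.5, -0.3, -2.4]
width: 0.0589
t 21.8 tcp [0.4511 0.3485 0.0489] rpy [-2.267 -0.     0.043] q [ 0.836  0.602  1.184 -0.488  1.857  0.775] F [-0.5 -0.3 -2.4] w 0.0589 yaxis [ 0.028 -0.64  -0.767] xaxis [0.999 0.043 0.   ]
```

View pics/s8c.png

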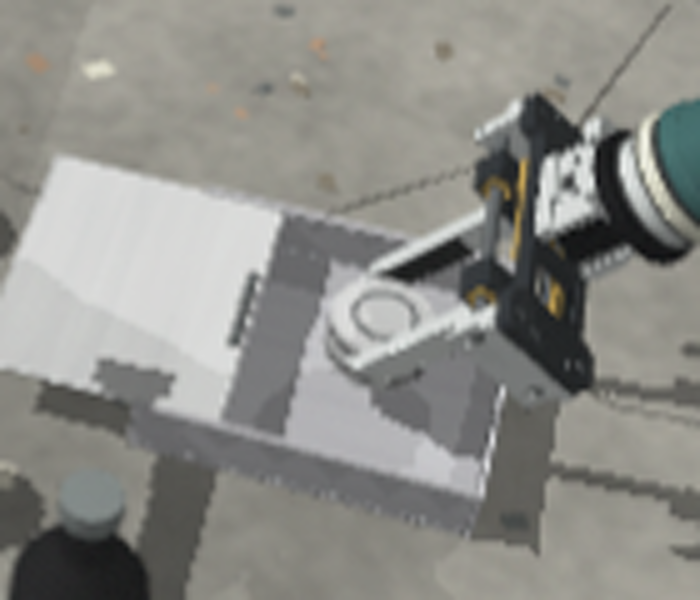

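View pics/w8.png

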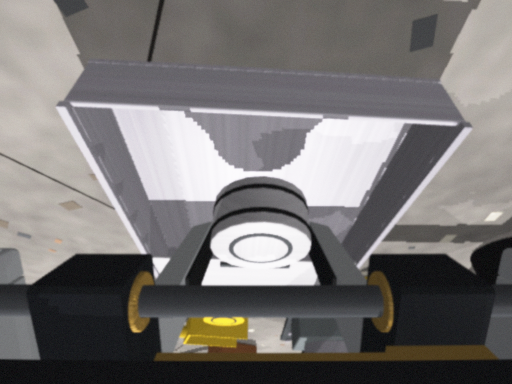

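```bash
python3 -m handwheel '[{"delta_pos":[0,5,4],"yaw":0},{"delta_pos":[0,10,8.3],"yaw":0},{"delta_pos":[0,14,11.6],"yaw":0},{"delta_pos":[0,16,13.3],"yaw":0},{"delta_pos":[0,16,13.3],"yaw":0}]'; python3 -m handwheel '[{"delta_pos":[0,0.8,0.7],"yaw":0},{"delta_pos":[0,1.5,1.3],"yaw":0}]'; python3 -m handwheel '[{"delta_pos":[0,0.8,0.6],"yaw":0},{"delta_pos":[0,1.5,1.3],"yaw":0}]'
```

```text
time: 22.4
tool_pos: [0.4502, 0.3486, 0.0269]
ee_rot: [-2.268, 0.001, 0.044]
wrist_force: [-0.1, -0.6, -2.2]
width: 0.0591
time: 22.6
tool_pos: [0.4507, 0.3491, 0.0258]
ee_rot: [-2.266, -0.0, 0.044]
wrist_force: [0.3, -0.3, -2.3]
width: 0.0591
time: 22.8
tool_pos: [0.4506, 0.349, 0.0238]
ee_rot: [-2.266, -0.0, 0.044]
wrist_force: [-0.6, -0.4, -2.0]
width: 0.059
```

```bash
python3 -m handwheel '[{"delta_pos":[0,0.8,0.6],"yaw":0},{"delta_pos":[0,0.8,0.6],"yaw":0}]'; python3 -m handwheel '[{"delta_pos":[0,0.8,0.6],"yaw":0},{"delta_pos":[0,0.8,0.6],"yaw":0}]';  python3 -m handwheel '[{"delta_pos":[0,0.8,0.6],"yaw":0},{"delta_pos":[0,0.8,0.6],"yaw":0}]'
```

```text
time: 23.0
tool_pos: [0.4505, 0.3488, 0.0225]
ee_rot: [-2.267, 0.0, 0.044]
wrist_force: [0.7, 0.4, -2.3]
width: 0.059
time: 23.2
tool_pos: [0.4505, 0.3488, 0.0216]
ee_rot: [-2.267, 0.0, 0.044]
wrist_force: [0.1, -0.1, -2.5]
width: 0.0591
time: 23.4
tool_pos: [0.4507, 0.3488, 0.0207]
ee_rot: [-2.267, -0.0, 0.044]
wrist_force: [-0.9, -0.7, -1.5]
width: 0.0592
```

```bash
python3 -m handwheel '[{"delta_pos":[0,0.8,0.6],"yaw":0},{"delta_pos":[0,0.8,0.6],"yaw":0}]'; python3 -m handwheel '[{"delta_pos":[0,0.8,0.6],"yaw":0},{"delta_pos":[0,0.8,0.6],"yaw":0}]'
```

```text
time: 23.6
tool_pos: [0.4506, 0.3488, 0.0207]
ee_rot: [-2.267, -0.001, 0.044]
wrist_force: [-0.3, -0.1, 2.3]
width: 0.059
time: 23.8
tool_pos: [0.4507, 0.3488, 0.0207]
ee_rot: [-2.267, -0.001, 0.044]
wrist_force: [-1.0, 1.2, 5.3]
width: 0.059
```

```bash
python3 -m handwheel '[{"delta_pos":[0,-0.8,-0.6],"yaw":0},{"delta_pos":[0,-0.8,-0.6],"yaw":0},{"delta_pos":[0,-0.8,-0.6],"yaw":0},{"delta_pos":[0,-0.8,-0.6],"yaw":0},{"delta_pos":[0,-0.8,-0.6],"yaw":0},{"delta_pos":[0,-0.8,-0.6],"yaw":0},{"delta_pos":[0,-0.8,-0.6],"yaw":0}]' 0;  python3 -c "
from h import *
st();snap('wrist','w9');snap('scene','s9')
a=cv2.imread('pics/s9.png')[160:280,290:430]; cv2.imwrite('pics/s9c.png',cv2.resize(a,None,fx=5,fy=5,interpolation=cv2.INTER_CUBIC))"
```

```text
time: 24.5
tool_pos: [0.4506, 0.3487, 0.0196]
ee_rot: [-2.267, 0.0, 0.044]
wrist_force: [0.1, -0.2, 0.4]
width: 0.0939
t 24.5 tcp [0.4506 0.3487 0.0196] rpy [-2.267  0.     0.044] q [ 0.837  0.629  1.204 -0.482  1.815  0.797] F [ 0.1 -0.2  0.4] w 0.0939 yaxis [ 0.028 -0.64  -0.768] xaxis [ 0.999  0.044 -0.   ]
```

View pics/s9c.png

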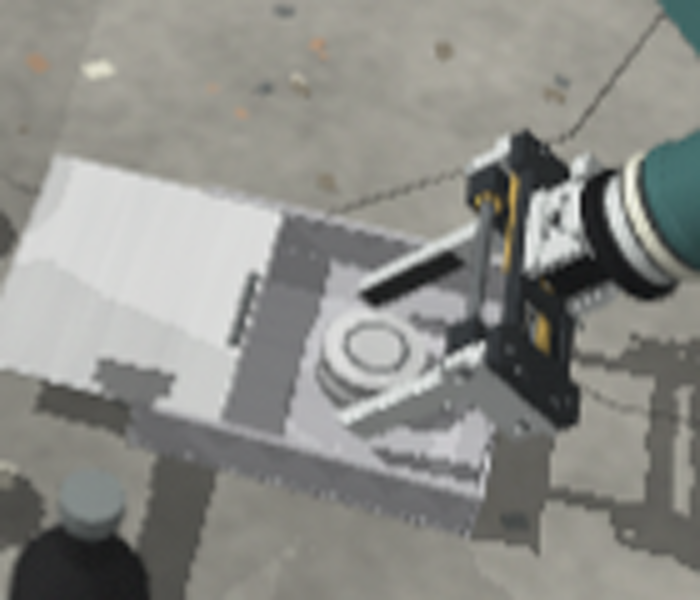

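View pics/w9.png

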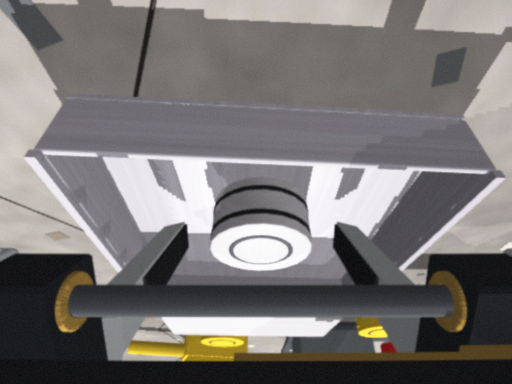

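Released: the plug sits flat, between open fingers with equal gaps. Backing out along the tool axis.

```bash
python3 -m handwheel '[{"delta_pos":[0,-15,0],"yaw":0},{"delta_pos":[0,-40,0],"yaw":0},{"delta_pos":[0,-75,-10],"yaw":0},{"delta_pos":[0,-115,-30],"yaw":0},{"delta_pos":[0,-150,-60],"yaw":0},{"delta_pos":[0,-180,-90],"yaw":0},{"delta_pos":[0,-180,-90],"yaw":0},{"delta_pos":[0,-180,-90],"yaw":0},{"delta_pos":[0,-180,-90],"yaw":0},{"delta_pos":[0,-180,-90],"yaw":0}]';  python3 -c "
from h import *
st();snap('top','t10');snap('scene','s10')
a=cv2.imread('pics/s10.png')[160:280,290:430]; cv2.imwrite('pics/s10c.png',cv2.resize(a,None,fx=5,fy=5,interpolation=cv2.INTER_CUBIC))"
```

```text
time: 25.6
tool_pos: [0.4481, 0.3945, 0.2132]
ee_rot: [-2.27, 0.003, 0.044]
wrist_force: [-0.7, 0.0, -0.2]
width: 0.0938
t 25.6 tcp [0.4481 0.3945 0.2132] rpy [-2.27   0.003  0.044] q [ 0.88   0.589  0.87  -0.546  2.167  0.635] F [-0.7  0.  -0.2] w 0.0938 yaxis [ 0.026 -0.643 -0.765] xaxis [ 0.999  0.044 -0.003]
```

View pics/s10c.png

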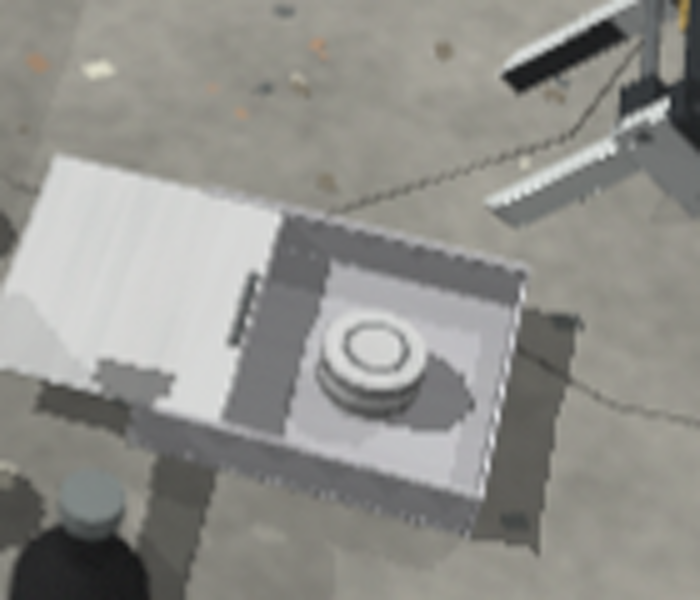

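View pics/t10.png

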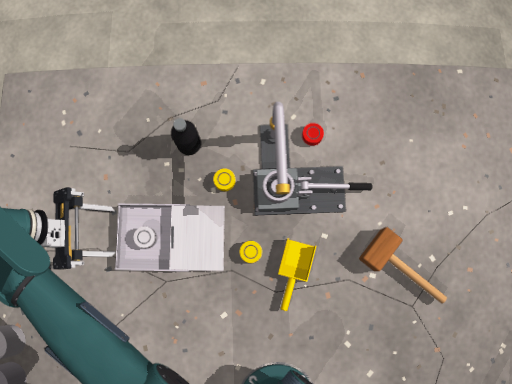

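The plug lies flat in the tin at top (145,237), and the gripper is clear of it. The bottle, mallet and scoop are at the same pixels as before. Handing in.

```bash
python3 -c "
from h import *
print(onz(load('t10'),145,237,.035)); o=robot.get_obs(); print(np.abs(o['qvel']).max(), o['wrist_force']); print(robot.close_job())"
```

```text
[0.44974132 0.35446942 0.035     ]
0.009253590729012207 [ 0.35203647  0.32166393 -0.43081699]
the job is handed in; nothing more can be done
None
```

The plug is standing flat, same way up, on the floor of the tin box, and I handed the job in at about 26 s of the 56 s allowed.

- **Lever:** I pressed it with closed fingers until it rested on its stop. The lever stopped moving at fingertip height 46 mm, and the force rose from about 4 N to 14 N, well under the 50 N limit. The camera then showed the plug top about 20 mm above the rim.
- **Tilt:** The row commands only shift the tool and turn it about its own axis, so they could not tilt it directly. I got the roughly 40 degree lean by pushing the arm past its reach over the free -y side, where it traded orientation for distance and kept the tilt.
- **Grasp and lift:** I reached in under the pipe at the slant, gripped the plug at a measured width of 59 mm (60 nominal), and lifted it about 31 mm straight up.
- **Placing:** I lowered the plug until the floor took its weight, with about 5 N of contact, then released it and backed away.

**Last checks:** The plug measures at (0.450, 0.354), about 3 mm from the centre of the opening. The fingers are clear, the wrist force is about zero, and the bottle, mallet and scoop appear unmoved in the pictures.

No check failed. The scene and wrist cameras disagreed by about 4 mm on the plug top before the grasp, which was small enough that the grip was unaffected.

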